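Open the barrier of a sample lane and push the pot through

ROBOT

A 6-joint arm with a two-finger parallel gripper is mounted at the origin on a cart in front of the work surface, level with it; the furniture and walls round the work are solid. World frame = base frame: x ahead of the robot, y to its left, z up, the work surface at z = 0. Lengths are in mm, angles in rad, forces in N, time in s.
With the tool pointing down it reaches from about 375 to 750 mm from the base axis. Payload 9 kg.
Tool frame: the origin (TCP) lies on the centre line of the jaws, within the pads' length; the fingertips stand 25 mm ahead of it and the grasp point (between the pads) lies 6 mm ahead of it (manip.nose_length is the distance from the TCP to the fingertips, in mm); z points along the fingers, y is the direction in which the jaws open and shut (so a half turn about z gives the same grasp; the last joint's range is limited). The gripper opens to 85 mm and grips with 20 to 120 N. Pads are 22 mm wide; open, the fingers measure 114 mm over their backs; the gripper's body (76 mm by 85 mm) begins 54 mm behind the grasp point. The pads swing forward as they close: fully open they stand 13 mm farther back than shut.
Start: joints at [-1.41, 0.104, 0.097, 1.564, 0, 1.353], TCP at [221.895, -557.491, 256.331] pointing down, gripper open.
Joint ranges: [-2.99, 2.99], [-0.84, 1.86], [-1.1, 1.16], [-1.84, 2.11], [-1.51, 1.56], [-3.14, 3.14]. Speed limits (rad/s): [2.22, 2.22, 2.57, 3.14, 3.14, 3.14].

INTERFACE

Orientations are given as a unit quaternion [x, y, z, w].
In Python, from plant import status, grab_frame, manip gives the robot as it stands.
- The arm moves only by the tool servo_tool, never from a script. Its argument "moves" is a list of rows, each an object with "offset": the shift along the tool's x, y, z in mm, a list of three; "twist": the turn, a rotation vector about the tool's x, y, z in rad, a list of three; "claw": the finger opening in mm, from 0 to 85.4. A call has 1 to 10 rows; each row shifts and turns the commanded pose from where the row before left it, along the tool's axes as they then stand; what a row does not reach is not made up. A row lasts 1/12 s, in which the tool goes at most 41.7 mm and 7.16 degrees, less where a joint would pass 70% of its speed; a pose out of reach is approached as far as the arm can. A call with a gripper value outside its range is refused whole. The fingers move at their own pace and stop on an object; "newtons" is the grip in N (left out, the last holds). Time passes only in rows, so rows that do not move let the fingers close. It gives the time, the measured TCP pose, the force and the opening at its end, in the units of the state.
- status.sense(): the state, without advancing time (a new reading comes with each control period).
- grab_frame(name): name is "scene" or "top" or "wrist"; returns a dict with "img" (480x640x3 uint8, red, green, blue), "range_z" (480x640 float32, mm along the optical axis (not along the pixel's ray), 0 where there is no reading), "mtx" (3x3 intrinsics, pixels), "R" (3x3) and "t" (3): a world point X has camera coordinates R X + t. Camera axes: x right, y down, z forward; pixel columns grow to the right and rows downward; lengths in mm; the calibration is good to about 2 mm. The wrist camera is an equidistant fisheye: a pixel r from the principal point sees the ray r / f radians off the axis. A picture is of the moment at which its call begins.
- manip.finish_job(): hands the job in, once; it reports no verdict.
The state is a dict: "t": time; "joint_pos": joint angles; "qvel": joint speeds; "tau": joint torques, N m; "eef_pos": TCP position; "ee_rot": TCP orientation; "contact_force": force on the tool from outside, world axes, zero at the start; "torque": the same for the moment, N m; "finger_gap": finger opening in mm.
Only numpy, scipy, OpenCV 4.12 (cv2) and the standard library are available. Lean on these libraries where they do the work, as an engineer would, in place of code of your own. Each camera call takes 0.05 s, during which the arm holds its last target.

TASK

Push the counterweighted barrier of the sample lane up by its black push bar, past its balance point, so that it stays raised on its own; then push the cream pot along the lane, under the raised barrier, until it rests against the end stop. Work gently with the fingers as pushers only: grip and lift nothing, keep the pot upright on the lane, and leave the other containers where they are. Finish with the hand clear of everything.

Things in the scene. Friction and masses are not known exactly. Their poses are not given: they have to be found in the camera images.
- station: Fixed sample-lane fixture. Origin on the worktop (z = 0) under the barrier's hinge; z up, y along the lane toward the end stop, x away from the lane (roughly away from the robot). Two grey hinge cheeks, 83 mm high, stand at the origin, within 18 mm in x and 30 mm in y. The barrier crosses the lane at station y = 0
- lane (a point): Top of the lane deck on the lane's centre line under the barrier: station x = -0.125, y = 0, 6 mm above the worktop. Aluminium deck 110 mm wide, from station y = -0.200 to +0.125; two grey rails along it, tops 22 mm above the worktop, inner faces 76 mm apart at station x = -0.163 and -0.087
- barrier (a joint): Angle of the barrier arm: 0 = lowered (level, lane shut), grows as the arm rises, 1.66 = fully raised on its buffer, just past upright. Hinge axis: station y, 75 mm above the worktop. Arm with its dark counterweight drum: about 0.6 kg. Balances at about 0.75: below, it falls back to 0; above, it swings on to 1.66 by itself. Raising takes about 1 N at the push bar; the hinge is damped
- push_bar (a point): Centre of the black round push bar at the free end of the red-and-white arm: 16 mm diameter, 70 mm long, parallel to station y, 215 mm from the hinge axis; lowered, 75 mm above the worktop with nothing below it. The arm is 12 mm wide, 14 mm high; a yellow skirt (66 mm long, 5 mm thick) hangs from it over the lane to 29 mm above the worktop when lowered
- rest_post (a point): Top centre of the grey post that carries the lowered arm: station x = -0.175, y = 0, 66 mm above the worktop; 10 mm thick in x, 22 mm wide. Nearer to the robot than station x = -0.180 the worktop under the push bar is open
- bay (a point): Point on the lane deck (6 mm above the worktop) where the centre of the pot's underside is when the pot touches the end stop: station x = -0.125, y = +0.075. The end stop is a grey block across the lane, 46 mm high above the worktop, its rubber face at station y = +0.109
- cream_pot: Round pot with white lid and a thin red band, 68 mm diameter, 43 mm high, about 0.2 kg, loose, standing on the lane deck on the side of the barrier away from the end stop. Origin at the centre of its underside; z up. It slides on the deck
- lidded_jar: Bystander: clear jar with lid, 60 mm diameter, 80 mm high; origin at the centre of its underside. Leave alone
- orange_bottle: Bystander: small bottle of orange fluid with ribbed cap, 36 mm diameter, 75 mm high; origin at the centre of its underside. Leave alone
- low_pot: Bystander: low pot, blue with tan lid, 67 mm diameter, 26 mm high; origin at the centre of its underside. Leave alone
There are look-alikes about, which are no part of the job. What is shaped like the cream_pot but brown or green is not meant.

How it is judged (in metres and radians):
On the way, in this order (a step that is already met when the one before it is completed fails the run):
1. the barrier stays raised on its own, untouched by the fingers (value of joint barrier above 1.4 rad and contact force between the fingers and anything else below 0.1 N), for 0.3 s.
2. the pot stands in the bay by the end stop with the barrier up (y of cream_pot in the frame of station above 0.065 m and value of joint barrier above 1.4 rad), for 0.2 s.
At the end, for the whole second after the job is handed in: The barrier is up (angle over 1.4) and stays there by itself; the pot stands upright (within 0.1 rad) at rest on the deck between the rails, within 10 mm of touching the end stop (all of step 2 and velocity of joint barrier below 0.1 rad/s and y of cream_pot in the frame of station below 0.09 m and x of cream_pot in the frame of station between -0.137 and -0.113 m and height (world z) of cream_pot below 0.012 m and angle between cream_pot's own z axis and vertical below 0.1 rad and linear speed of cream_pot below 0.02 m/s).
It fails at once if the pot is lifted off the lane (over 14 mm) (height (world z) of cream_pot above 0.02 m).
It fails at once if the pot is tipped by more than 0.35 rad (angle between cream_pot's own z axis and vertical above 0.35 rad).
It fails at once if the fingers press or squeeze something with more than 35 N (contact force between the fingers and anything else above 35 N).
It fails at once if the lidded jar, the orange bottle or the low pot is moved by more than 20 mm (distance of any of lidded_jar, orange_bottle, low_pot from where it was at the start of the episode above 0.02 m).
It also fails if it takes over 61 s, if anything falls off the work surface, if the arm or the gripper's body presses on something with over 40 N, if the wrist force passes 120 N, or if a joint passes its speed limit or range.

## Working session

There is one attempt and no reset: what is moved stays moved. The work goes in short steps, Python scripts to look and compute and a tool call to move; the robot and the scene stay as the last step left them, time stands still between calls to the robot, and variables do not carry over. Pictures are saved under pics/ and viewed, and the job is handed in when it is done.

Besides the shell and the picture viewer there is one more tool, called after "Emit:" as name(argument=value, ...), one argument or row to a line, values as JSON. servo_tool: Moves the arm, as the interface text tells. Its arguments: {"type":"object","properties":{"moves":{"type":"array"},"newtons":{"type":"number"}},"required":["moves"]}

```bash
ls; mkdir -p pics; python3 - <<'E'
from plant import status, grab_frame, manip
import cv2,numpy as np
s=status.sense(); print(s)
for n in ("scene","top"):
    f=grab_frame(n); cv2.imwrite(f"pics/{n}0.png",f["img"][:,:,::-1]); np.savez(f"{n}0.npz",**f)
    print(n,f["mtx"],f["R"],f["t"])
E
```

```text
pics
{'t': 0.0, 'joint_pos': array([-1.40969017e+00,  1.04683202e-01,  9.64603187e-02,  1.56391077e+00,
        7.85596973e-06,  1.35308775e+00]), 'qvel': array([0.00129623, 0.00125062, 0.0014531 , 0.00085099, 0.00033068,
       0.00035266]), 'tau': array([ 1.55560549e-03, -5.56942713e+01,  5.03640747e+01,  1.72721810e-02,
       -1.72219338e-04, -4.53680144e-06]), 'eef_pos': array([ 221.84747599, -557.14971789,  255.52681061]), 'ee_rot': array([ 9.82115768e-01,  1.88276849e-01,  2.28478338e-05, -6.68283335e-04]), 'contact_force': array([-0.18517392,  0.44564601,  0.2389593 ]), 'torque': array([0.00745473, 0.02310482, 0.00362855]), 'finger_gap': 85.60896997887272}
scene [[444.97426142   0.         312.99468114]
 [  0.         444.97426142 245.83079797]
 [  0.           0.           1.        ]] [[-0.8732356  -0.4871793   0.01076617]
 [-0.34049464  0.59421023 -0.7286821 ]
 [ 0.34860146 -0.63997697 -0.68476747]] [536.76331102 197.61804069 901.9033387 ]
top [[479.83962519   0.         321.43186503]
 [  0.         479.83962519 240.02562042]
 [  0.           0.           1.        ]] [[ 0.00132972 -0.99998282  0.00570934]
 [-0.98916064 -0.0021536  -0.14682165]
 [ 0.14683142 -0.00545223 -0.9891465 ]] [  70.35706158  560.56407143 1211.91504131]
```

View pics/scene0.png

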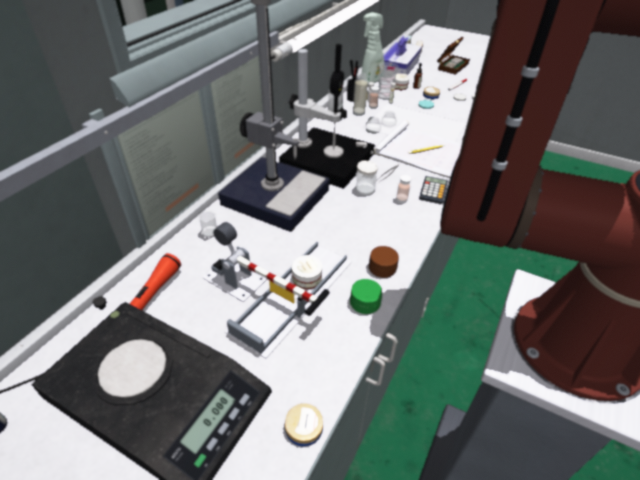

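View pics/top0.png

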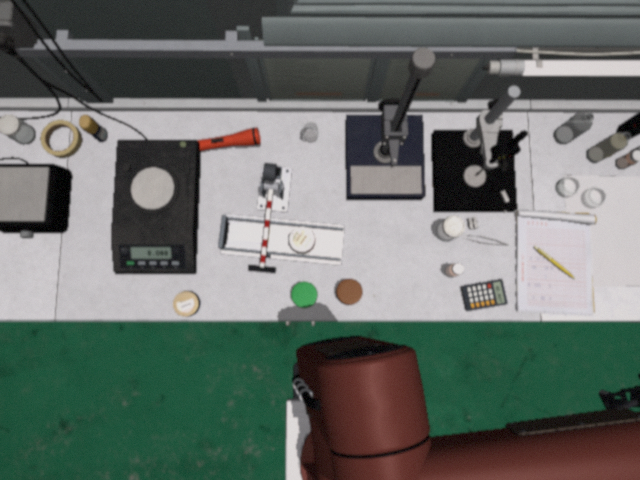

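The pot candidates are:
- **Cream pot:** a white lid on the lane, top view (301,239), scene view (307,270).
- **Look-alikes:** green at (304,294) and brown at (349,291) in the top view.
- **Other:** the low tan pot at (186,303).

I choose the white one on the lane and will check it in a close crop.

```bash
python3 - <<'E'
import cv2,numpy as np
a=cv2.imread("pics/top0.png")[150:320,200:370]; b=cv2.imread("pics/scene0.png")[210:360,190:390]
cv2.imwrite("pics/tc.png",cv2.resize(a,None,fx=3.5,fy=3.5,interpolation=cv2.INTER_CUBIC))
cv2.imwrite("pics/sc.png",cv2.resize(b,None,fx=4,fy=4,interpolation=cv2.INTER_CUBIC))
E
```

```text
(no output)
```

View pics/tc.png

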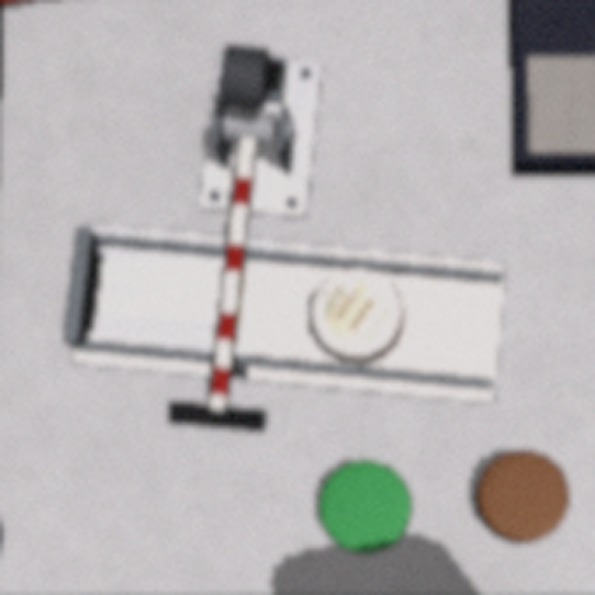

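View pics/sc.png

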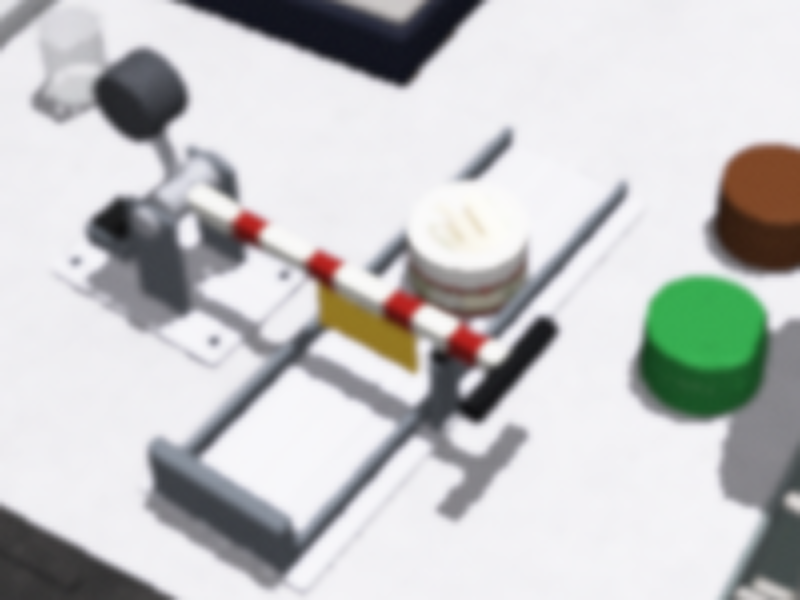

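```bash
cat > h.py <<'E'
import numpy as np
def ray(f,u,v,z):
    d=np.linalg.inv(f["mtx"])@[u,v,1]; R=f["R"];t=f["t"]
    c=-R.T@t; w=R.T@d; return c+w*(z-c[2])/w[2]
E
python3 - <<'E'
from h import *
T=np.load("top0.npz");S=np.load("scene0.npz")
for n,u,v,z in [("barA",169,412,75),("barB",265,419,75),("lid",357,316,49),("railN0",85,349,22),("railN1",492,383,22),("railF0",95,240,22),("railF1",500,275,22),("stop0",84,228,46),("stop1",72,342,46),("armroot",244,150,82),("arm tip",218,408,82),("green",364,503,43),("brown",521,494,43)]:
    U,V=200+(u+.5)/3.5-.5,150+(v+.5)/3.5-.5
    r=T["range_z"][int(round(V)),int(round(U))]
    print(n,ray(T,U,V,z).round(1), "rng",r, )
for n,u,v,z in [("barA",470,412,75),("barB",551,326,75),("lid",468,226,49),("railF1",508,132,22),("railN1",624,186,22)]:
    U,V=190+u/4,210+v/4
    print("S",n,ray(S,U,V,z).round(1))
E
```

```text
barA [485.5 256.4  75. ] rng 1199.4545
barB [480.6 187.4  75. ] rng 1203.5809
lid [559.4 122.7  49. ] rng 1244.0938
railN0 [537.8 328.7  22. ] rng 1270.751
railN1 [512.6  21.6  22. ] rng 1265.7046
railF0 [621.5 323.7  22. ] rng 1268.854
railF1 [595.2  15.2  22. ] rng 1279.3307
stop0 [626.  327.5  46. ] rng 1303.3289
stop1 [539.9 333.7  46. ] rng 1247.4136
armroot [677.2 205.1  82. ] rng 1222.7705
arm tip [487.8 220.4  82. ] rng 1201.8876
green [421.8 116.8  43. ] rng 1225.4099
brown [428.5   1.7  43. ] rng 1238.2181
S barA [485.4 255.1  75. ]
S barB [476.9 187.6  75. ]
S lid [560.4 125.5  49. ]
S railF1 [591.6  21.9  22. ]
S railN1 [510.   28.9  22. ]
```

```bash
cat >> h.py <<'E'
from scipy.spatial.transform import Rotation as Ro
YS=np.array([.0815,.9967,0]);XS=np.array([.9967,-.0815,0]);O=np.array([696,204.5,0])
def W(x,y,z): return O+XS*x+YS*y+np.array([0,0,z])
def st(p): p=np.asarray(p)-O; return np.array([p@XS,p@YS,p[2]])
def Rt(alpha): # tool: z = forward(st x) cos a, down sin a; y = -YS
    z=XS*np.cos(alpha)-np.array([0,0,1])*np.sin(alpha); y=-YS; x=np.cross(y,z)
    return Ro.from_matrix(np.c_[x,y,z])
def plan(p0,R0,p1,R1):
    d=R0.inv().apply(np.asarray(p1)-p0); w=(R0.inv()*R1).as_rotvec(); return d,w
def now():
    from plant import status
    s=status.sense(); return s,s["eef_pos"],Ro.from_quat(s["ee_rot"])
E
python3 - <<'E'
from h import *
from plant import manip
print([a for a in dir(manip) if a[0]!='_'], manip.nose_length)
s,p,R=now(); print(R.as_matrix().round(3))
print(plan(p,R,[470,-200,255],Rt(np.pi/2)))
print(plan([470,-200,255],Rt(np.pi/2),[440,222,255],Rt(np.pi/2)))
E
```

```text
['MotionError', 'finish_job', 'nose_length'] 25.0
[[ 0.929  0.37  -0.   ]
 [ 0.37  -0.929  0.001]
 [ 0.    -0.001 -1.   ]]
(array([ 362.64177074, -240.07621444,    0.97130581]), array([-1.17336616e-03,  3.14165273e-06,  4.60481173e-01]))
(array([-6.42922918e+01, -4.18151290e+02, -3.92700455e-15]), array([0., 0., 0.]))
```

Emit:
servo_tool(
  moves=[
    {"offset": [33, -22, 0], "twist": [0, 0, 0], "claw": 0},
    {"offset": [33, -22, 0], "twist": [0, 0, 0], "claw": 0},
    {"offset": [33, -22, 0], "twist": [0, 0, 0], "claw": 0},
    {"offset": [33, -22, 0], "twist": [0, 0, 0], "claw": 0},
    {"offset": [33, -22, 0], "twist": [0, 0, 0], "claw": 0},
    {"offset": [33, -22, 0], "twist": [0, 0, 0], "claw": 0},
    {"offset": [33, -22, 0], "twist": [0, 0, 0], "claw": 0},
    {"offset": [33, -22, 0], "twist": [0, 0, 0], "claw": 0},
    {"offset": [33, -22, 0], "twist": [0, 0, 0], "claw": 0},
    {"offset": [33, -22, 0], "twist": [0, 0, 0], "claw": 0},
  ],
  newtons=20,
)

```text
t: 0.93
eef_pos: [447.8, -229.2, 256.1]
ee_rot: [0.982, 0.188, -0.0, -0.0]
contact_force: [0.4, -0.5, 0.5]
finger_gap: -0.4
```

Emit:
servo_tool(
  moves=[
    {"offset": [0, 0, 0], "twist": [0, 0, 0.092], "claw": 0},
    {"offset": [0, 0, 0], "twist": [0, 0, 0.092], "claw": 0},
    {"offset": [0, 0, 0], "twist": [0, 0, 0.092], "claw": 0},
    {"offset": [0, 0, 0], "twist": [0, 0, 0.092], "claw": 0},
    {"offset": [0, 0, 0], "twist": [0, 0, 0.092], "claw": 0},
    {"offset": [0, -38, 0], "twist": [0, 0, 0], "claw": 0},
    {"offset": [0, -38, 0], "twist": [0, 0, 0], "claw": 0},
    {"offset": [0, -38, 0], "twist": [0, 0, 0], "claw": 0},
    {"offset": [0, -38, 0], "twist": [0, 0, 0], "claw": 0},
    {"offset": [0, -38, 0], "twist": [0, 0, 0], "claw": 0},
  ],
)

```text
t: 1.77
eef_pos: [462.2, -40.0, 256.0]
ee_rot: [0.999, -0.041, -0.0, -0.0]
contact_force: [0.6, -0.8, 0.0]
finger_gap: 0.2
```

```bash
python3 - <<'E'
from h import *
s,p,R=now(); print(s["t"],p,R.as_matrix().round(3),s["joint_pos"].round(3),s["finger_gap"])
print(plan(p,R,W(-250,12,230),Rt(np.pi/2)))
print(plan(p,R,W(-250,12,230),Rt(.75)))
E
```

```text
1.7667 [462.19383655 -40.00979296 256.04114074] [[ 0.997 -0.082 -0.   ]
 [-0.082 -0.997  0.   ]
 [-0.    -0.    -1.   ]] [-0.369 -0.314 -0.294  1.59  -0.     2.854] 0.229406217357219
(array([ -36.96076775, -274.74249498,   26.05688297]), array([-3.46231247e-05,  1.68673993e-04, -2.18062780e-04]))
(array([ -36.96076775, -274.74249498,   26.05688297]), array([ 5.68376130e-05,  8.20978249e-01, -2.19892202e-04]))
```

Emit:
servo_tool(
  moves=[
    {"offset": [0, 0, 0], "twist": [0, 0, -0.12], "claw": 0},
    {"offset": [0, 0, 0], "twist": [0, 0, -0.12], "claw": 0},
    {"offset": [0, 0, 0], "twist": [0, 0, -0.12], "claw": 0},
    {"offset": [0, 0, 0], "twist": [0, 0, -0.12], "claw": 0},
    {"offset": [0, 0, 0], "twist": [0, 0, -0.12], "claw": 0},
    {"offset": [0, 0, 0], "twist": [0, 0, -0.12], "claw": 0},
    {"offset": [0, 0, 0], "twist": [0, 0, -0.12], "claw": 0},
    {"offset": [0, 0, 0], "twist": [0, 0, -0.12], "claw": 0},
    {"offset": [0, 0, 0], "twist": [0, 0, -0.12], "claw": 0},
    {"offset": [0, 0, 0], "twist": [0, 0, -0.12], "claw": 0},
  ],
)

```text
t: 2.6
eef_pos: [462.4, -41.6, 255.9]
ee_rot: [0.846, 0.533, -0.0, -0.0]
contact_force: [0.3, 0.0, 0.1]
finger_gap: 0.2
```

Emit:
servo_tool(
  moves=[
    {"offset": [0, 0, 0], "twist": [0, 0, -0.12], "claw": 0},
    {"offset": [0, 0, 0], "twist": [0, 0, -0.12], "claw": 0},
    {"offset": [0, 0, 0], "twist": [0, 0, -0.12], "claw": 0},
    {"offset": [0, 0, 0], "twist": [0, 0, -0.12], "claw": 0},
    {"offset": [0, 0, 0], "twist": [0, 0, -0.12], "claw": 0},
    {"offset": [0, 0, 0], "twist": [0, 0, -0.12], "claw": 0},
    {"offset": [0, 0, 0], "twist": [0, 0, -0.12], "claw": 0},
    {"offset": [0, 0, 0], "twist": [0, 0, -0.12], "claw": 0},
    {"offset": [0, 0, 0], "twist": [0, 0, -0.12], "claw": 0},
    {"offset": [0, 0, 0], "twist": [0, 0, -0.12], "claw": 0},
  ],
)

```text
t: 3.43
eef_pos: [462.4, -41.6, 255.9]
ee_rot: [0.397, 0.918, -0.0, -0.0]
contact_force: [-0.1, 0.1, -0.8]
finger_gap: -0.0
```

Emit:
servo_tool(
  moves=[
    {"offset": [0, 0, 0], "twist": [0, 0, -0.12], "claw": 0},
    {"offset": [0, 0, 0], "twist": [0, 0, -0.12], "claw": 0},
    {"offset": [0, 0, 0], "twist": [0, 0, -0.12], "claw": 0},
    {"offset": [0, 0, 0], "twist": [0, 0, -0.12], "claw": 0},
    {"offset": [0, 0, 0], "twist": [0, 0, -0.12], "claw": 0},
    {"offset": [0, 0, 0], "twist": [0, 0, -0.12], "claw": 0},
    {"offset": [0, 0, 0], "twist": [0, 0, 0], "claw": 0},
  ],
)

```text
t: 4.02
eef_pos: [462.4, -41.6, 256.0]
ee_rot: [0.049, 0.999, 0.0, -0.0]
contact_force: [0.2, 0.5, -0.5]
finger_gap: -0.2
```

```bash
sed -i 's/y=-YS; x=np/y=YS; x=np/' h.py; python3 - <<'E'
from h import *
s,p,R=now(); print(s["t"],p,R.as_matrix().round(3),s["joint_pos"].round(3),s["finger_gap"])
print(plan(p,R,W(-270,12,200),Rt(.8)))
E
```

```text
4.0167 [462.39055389 -41.60557572 255.9831561 ] [[-0.995  0.097 -0.001]
 [ 0.097  0.995  0.   ]
 [ 0.001  0.    -1.   ]] [-0.373 -0.312 -0.293  1.59  -0.    -0.275] -0.23015558200991912
(array([ 61.52511732, 275.39153771,  56.03359518]), array([-0.00597775, -0.77133557, -0.01491508]))
```

Emit:
servo_tool(
  moves=[
    {"offset": [6, 27.5, 3], "twist": [0, 0, 0], "claw": 0},
    {"offset": [6, 27.5, 3], "twist": [0, 0, 0], "claw": 0},
    {"offset": [6, 27.5, 3], "twist": [0, 0, 0], "claw": 0},
    {"offset": [6, 27.5, 3], "twist": [0, 0, 0], "claw": 0},
    {"offset": [6, 27.5, 3], "twist": [0, 0, 0], "claw": 0},
    {"offset": [6, 27.5, 3], "twist": [0, 0, 0], "claw": 0},
    {"offset": [6, 27.5, 3], "twist": [0, 0, 0], "claw": 0},
    {"offset": [6, 27.5, 3], "twist": [0, 0, 0], "claw": 0},
    {"offset": [6, 27.5, 3], "twist": [0, 0, 0], "claw": 0},
    {"offset": [6, 27.5, 3], "twist": [0, 0, -0.015], "claw": 0},
  ],
)

```text
t: 4.85
eef_pos: [430.6, 239.4, 226.0]
ee_rot: [0.046, 0.999, -0.0, -0.0]
contact_force: [-0.1, -0.7, -0.4]
finger_gap: 0.1
```

Emit:
servo_tool(
  moves=[
    {"offset": [0, 0, 0], "twist": [0, -0.11, 0], "claw": 0},
    {"offset": [0, 0, 0], "twist": [0, -0.11, 0], "claw": 0},
    {"offset": [0, 0, 0], "twist": [0, -0.11, 0], "claw": 0},
    {"offset": [0, 0, 0], "twist": [0, -0.11, 0], "claw": 0},
    {"offset": [0, 0, 0], "twist": [0, -0.11, 0], "claw": 0},
    {"offset": [0, 0, 0], "twist": [0, -0.11, 0], "claw": 0},
    {"offset": [0, 0, 0], "twist": [0, -0.11, 0], "claw": 0},
    {"offset": [0, 0, 0], "twist": [0, 0, 0], "claw": 0},
    {"offset": [0, 0, 0], "twist": [0, 0, 0], "claw": 0},
  ],
)

```text
t: 5.6
eef_pos: [457.8, 272.4, 227.6]
ee_rot: [0.046, 0.931, -0.032, 0.36]
contact_force: [-0.4, -0.1, -0.3]
finger_gap: 0.1
```

```bash
python3 - <<'E'
from h import *
from plant import grab_frame
import cv2
s,p,R=now(); print(s["t"],p,st(p),R.as_matrix().round(3),s["joint_pos"].round(3))
n=np.array([np.sin(.8),0,np.cos(.8)]);d=np.array([np.cos(.8),0,-np.sin(.8)])
C=np.array([-215,12,75])-22*n   # axis pt under bar
tip=C+18*d; tcp=tip-25*d; print("contact tcp st",tcp,"tip",tip)
print(plan(p,R,W(*tcp),Rt(.8)))
f=grab_frame("scene");cv2.imwrite("pics/s1.png",f["img"][:,:,::-1])
f=grab_frame("wrist");cv2.imwrite("pics/w1.png",f["img"][:,:,::-1])
E
```

```text
5.6 [457.80497028 272.41125304 227.58455845] [-242.94375324   48.27425098  227.58455845] [[-0.737  0.109  0.667]
 [ 0.064  0.994 -0.093]
 [-0.673 -0.026 -0.739]] [ 0.504 -0.841 -0.879  0.902 -0.415  0.467]
contact tcp st [-235.65878097   12.           64.69394503] tip [-218.24111323   12.           46.76004276]
(array([104.09374776, -31.82823053, 126.70200541]), array([-0.03798266, -0.03288578, -0.00261908]))
```

View pics/s1.png

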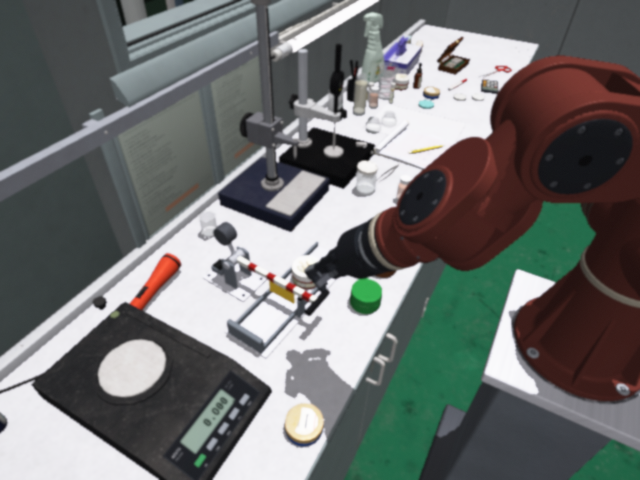

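View pics/w1.png

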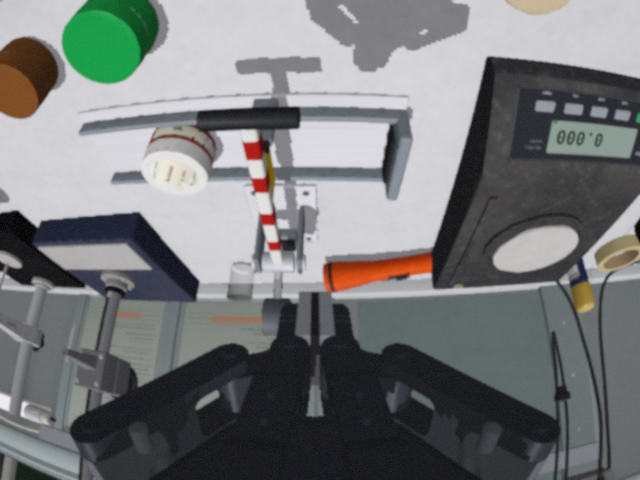

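```bash
python3 - <<'E'
from h import *
s,p,R=now()
a=1.05
print(plan(p,R,W(-245,5,130),Rt(a)))
n=np.array([np.sin(a),0,np.cos(a)]);d=np.array([np.cos(a),0,-np.sin(a)])
for th in np.arange(0,1.01,.1):
    b=np.array([-215*np.cos(th),5,75+215*np.sin(th)]); tcp=b-19*n+3*d
    print(round(th,2),tcp.round(1))
E
```

```text
(array([ 69.31860907, -40.01384303,  73.01998372]), array([-0.03783012,  0.21842098, -0.00871976]))
0.0 [-230.     5.    62.9]
0.1 [-228.9    5.    84.4]
0.2 [-225.7    5.   105.7]
0.3 [-220.4    5.   126.5]
0.4 [-213.     5.   146.7]
0.5 [-203.7    5.   166. ]
0.6 [-192.4    5.   184.3]
0.7 [-179.4    5.   201.5]
0.8 [-164.8    5.   217.2]
0.9 [-148.6    5.   231.4]
1.0 [-131.2    5.   243.9]
```

Emit:
servo_tool(
  moves=[
    {"offset": [0, -10, 0], "twist": [-0.013, 0.073, -0.003], "claw": 0},
    {"offset": [0, -10, 0], "twist": [-0.013, 0.073, -0.003], "claw": 0},
    {"offset": [0, -10, 0], "twist": [-0.012, 0.072, -0.003], "claw": 0},
    {"offset": [0, -10, 0], "twist": [0, 0, 0], "claw": 0},
    {"offset": [0, 0, 0], "twist": [0, 0, 0], "claw": 0},
    {"offset": [0, 0, 0], "twist": [0, 0, 0], "claw": 0},
  ],
)

```text
t: 6.2
eef_pos: [455.9, 230.9, 230.8]
ee_rot: [0.04, 0.965, -0.011, 0.258]
contact_force: [-0.6, -0.1, -0.2]
finger_gap: -0.2
```

```bash
cat > q.py <<'E'
from h import *
import sys
a,x,y,z=map(float,sys.argv[1:])
s,p,R=now(); print(s["t"],"st",st(p).round(1),s["joint_pos"].round(3),"F",s["contact_force"].round(1))
d,w=plan(p,R,W(x,y,z),Rt(a)); print("off",d.round(1),"tw",w.round(3))
E
python3 q.py 1.05 -247 5 130
```

```text
6.2 st [-241.4    6.8  230.8] [ 0.322 -0.777 -0.755  1.106 -0.199  0.356] F [-0.6 -0.1 -0.2]
off [55.2 -1.8 84.5] tw [-0.001  0.002 -0.001]
```

Emit:
servo_tool(
  moves=[
    {"offset": [11, -0.4, 17], "twist": [0, 0, 0], "claw": 0},
    {"offset": [11, -0.4, 17], "twist": [0, 0, 0], "claw": 0},
    {"offset": [11, -0.4, 17], "twist": [0, 0, 0], "claw": 0},
    {"offset": [11, -0.4, 17], "twist": [0, 0, 0], "claw": 0},
    {"offset": [11, 0, 17], "twist": [0, 0, 0], "claw": 0},
    {"offset": [0, 0, 0], "twist": [0, 0, 0], "claw": 0},
  ],
)

```text
t: 6.7
eef_pos: [447.4, 230.3, 123.8]
ee_rot: [0.038, 0.966, -0.012, 0.255]
contact_force: [-1.4, -0.2, -1.1]
finger_gap: 0.2
```

```bash
python3 q.py 1.05 -247 5 55
```

```text
6.7 st [-249.9    5.5  123.8] [ 0.327 -0.805 -0.962  0.934 -0.2    0.357] F [-1.4 -0.2 -1.1]
off [31.5 -0.3 61.3] tw [-0.002 -0.004  0.003]
```

Emit:
servo_tool(
  moves=[
    {"offset": [6, 0, 12.5], "twist": [0, 0, 0], "claw": 0},
    {"offset": [6, 0, 12.5], "twist": [0, 0, 0], "claw": 0},
    {"offset": [6, 0, 12.5], "twist": [0, 0, 0], "claw": 0},
    {"offset": [6, 0, 12.5], "twist": [0, 0, 0], "claw": 0},
    {"offset": [6, 0, 12], "twist": [0, 0, 0], "claw": 0},
    {"offset": [0, 0, 0], "twist": [0, 0, 0], "claw": 0},
  ],
)

```text
t: 7.2
eef_pos: [453.7, 230.0, 58.2]
ee_rot: [0.038, 0.966, -0.011, 0.257]
contact_force: [-1.4, -0.5, -1.0]
finger_gap: 0.3
```

```bash
python3 q.py 1.05 -230 5 58; python3 - <<'E'
from plant import grab_frame
import cv2
for n in ("wrist","scene"):
    f=grab_frame(n); i=f["img"][:,:,::-1]
    if n=="scene": i=cv2.resize(i[200:380,180:420],None,fx=3.3,fy=3.3)
    cv2.imwrite(f"pics/{n}2.png",i)
E
```

```text
7.2 st [-243.6    5.7   58.2] [ 0.321 -0.738 -1.045  0.78  -0.197  0.352] F [-1.4 -0.5 -1. ]
off [-11.6  -0.7   6.9] tw [-0.001 -0.001  0.003]
```

View pics/scene2.png

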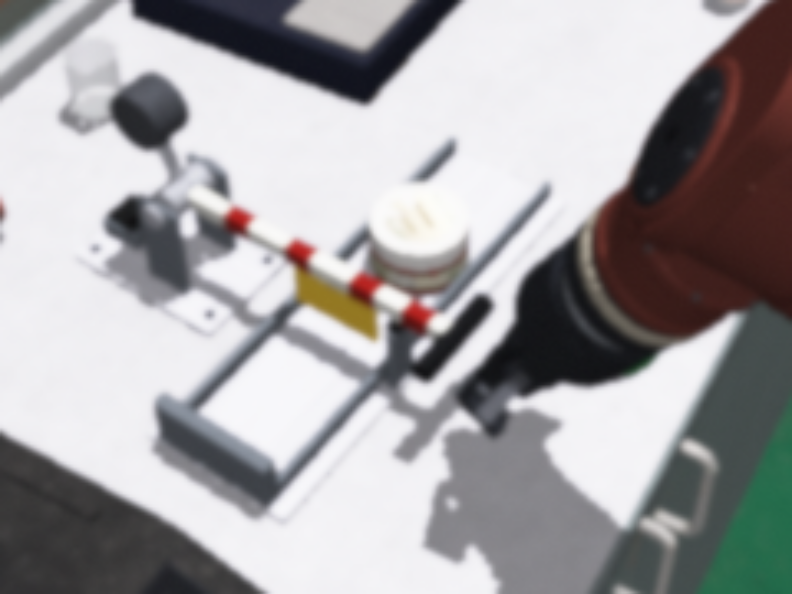

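View pics/wrist2.png

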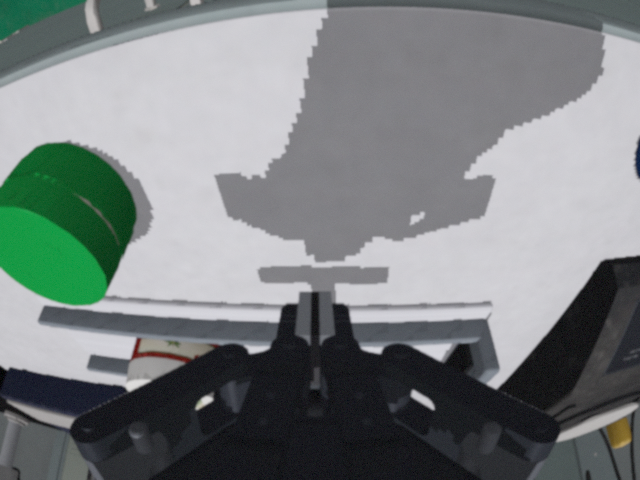

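```bash
python3 - <<'E'
import numpy as np
a=1.05
n=np.array([np.sin(a),np.cos(a)]);d=np.array([np.cos(a),-np.sin(a)])
P=[np.array([-243.6,58.2]),np.array([-232,56])]
for th in np.arange(0,1.0,.05):
    b=np.array([-215*np.cos(th),75+215*np.sin(th)]); P.append(b-19*n+3*d)
P=np.array(P)
for q in np.diff(P,axis=0): print([round(-q@n,1),round(q@d,1)])
E
```

```text
[np.float64(-9.0), np.float64(7.7)]
[np.float64(-5.2), np.float64(-5.0)]
[np.float64(-5.6), np.float64(-9.2)]
[np.float64(-6.0), np.float64(-8.9)]
[np.float64(-6.5), np.float64(-8.6)]
[np.float64(-6.9), np.float64(-8.3)]
[np.float64(-7.3), np.float64(-7.9)]
[np.float64(-7.7), np.float64(-7.5)]
[np.float64(-8.0), np.float64(-7.1)]
[np.float64(-8.4), np.float64(-6.7)]
[np.float64(-8.7), np.float64(-6.3)]
[np.float64(-9.0), np.float64(-5.8)]
[np.float64(-9.3), np.float64(-5.4)]
[np.float64(-9.6), np.float64(-4.9)]
[np.float64(-9.8), np.float64(-4.4)]
[np.float64(-10.0), np.float64(-3.9)]
[np.float64(-10.2), np.float64(-3.4)]
[np.float64(-10.3), np.float64(-2.9)]
[np.float64(-10.5), np.float64(-2.4)]
[np.float64(-10.6), np.float64(-1.9)]
[np.float64(-10.7), np.float64(-1.3)]
```

Emit:
servo_tool(
  moves=[
    {"offset": [-4.5, 0, 4], "twist": [0, 0, 0], "claw": 0},
    {"offset": [-4.5, 0, 4], "twist": [0, 0, 0], "claw": 0},
    {"offset": [-2.5, 0, -2.5], "twist": [0, 0, 0], "claw": 0},
    {"offset": [-2.5, 0, -2.5], "twist": [0, 0, 0], "claw": 0},
    {"offset": [-3, 0, -4.5], "twist": [0, 0, 0], "claw": 0},
    {"offset": [-3, 0, -4.5], "twist": [0, 0, 0], "claw": 0},
    {"offset": [-3, 0, -4.5], "twist": [0, 0, 0], "claw": 0},
    {"offset": [-3, 0, -4.5], "twist": [0, 0, 0], "claw": 0},
  ],
)

```text
t: 7.97
eef_pos: [469.4, 228.8, 86.3]
ee_rot: [0.038, 0.965, -0.011, 0.258]
contact_force: [-4.1, -1.0, -1.2]
finger_gap: -0.2
```

```bash
cat > pic.py <<'E'
from plant import grab_frame
import cv2,sys
k=sys.argv[1]; f=grab_frame("scene"); i=f["img"][:,:,::-1]
cv2.imwrite(f"pics/scene{k}.png",cv2.resize(i[130:370,180:420],None,fx=2.5,fy=2.5))
E
python3 q.py 1.05 -225.7 5 105; python3 pic.py 3
```

```text
7.9667 st [-227.8    5.8   86.3] [ 0.306 -0.71  -0.978  0.814 -0.19   0.337] F [-4.1 -1.  -1.2]
off [-11.2  -0.8 -15.2] tw [-0.001  0.001  0.002]
```

View pics/scene3.png

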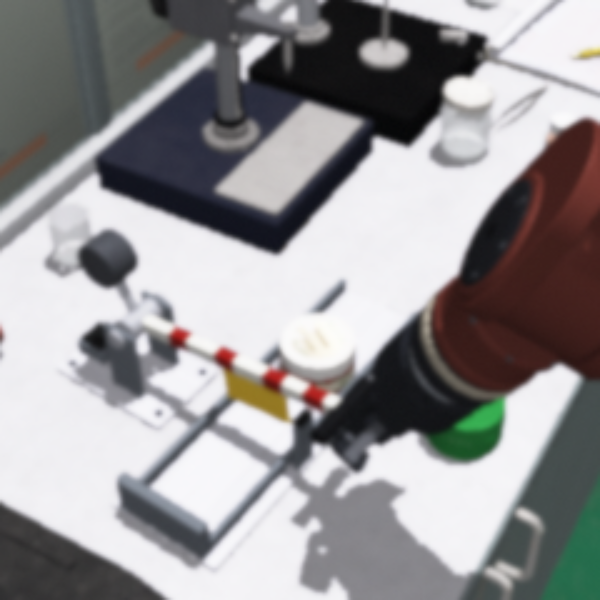

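Contact is made at about 3 N and the bar sits on the finger, so I carry on along the arc.

Emit:
servo_tool(
  moves=[
    {"offset": [-3.2, 0, -4.3], "twist": [0, 0, 0], "claw": 0},
    {"offset": [-3.2, 0, -4.3], "twist": [0, 0, 0], "claw": 0},
    {"offset": [-3.5, 0, -4.2], "twist": [0, 0, 0], "claw": 0},
    {"offset": [-3.5, 0, -4.2], "twist": [0, 0, 0], "claw": 0},
    {"offset": [-3.7, 0, -4], "twist": [0, 0, 0], "claw": 0},
    {"offset": [-3.7, 0, -4], "twist": [0, 0, 0], "claw": 0},
    {"offset": [-3.9, 0, -3.8], "twist": [0, 0, 0], "claw": 0},
    {"offset": [-3.9, 0, -3.8], "twist": [0, 0, 0], "claw": 0},
  ],
)

```text
t: 8.68
eef_pos: [477.8, 228.3, 128.9]
ee_rot: [0.038, 0.965, -0.011, 0.258]
contact_force: [-7.0, -2.0, 1.4]
finger_gap: -0.3
```

```bash
python3 q.py 1.05 -213 5 146.7; python3 pic.py 4
```

```text
8.6833 st [-219.4    5.9  128.9] [ 0.298 -0.708 -0.899  0.89  -0.186  0.33 ] F [-7.  -2.   1.4]
off [-14.4  -1.  -12.2] tw [-0.001  0.001  0.003]
```

View pics/scene4.png

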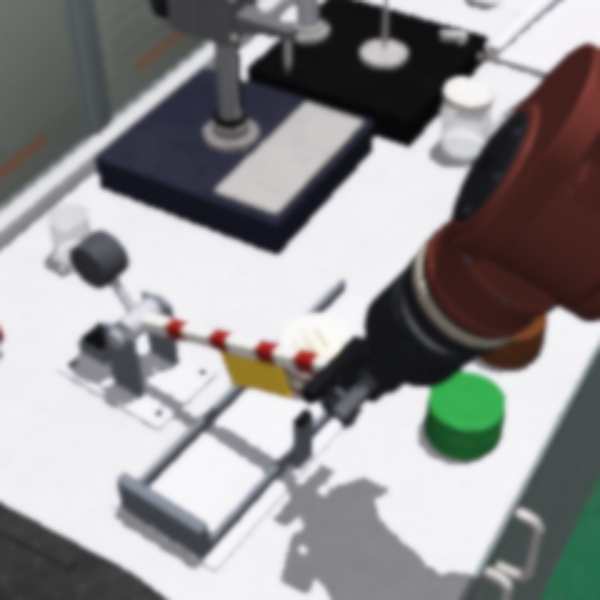

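Emit:
servo_tool(
  moves=[
    {"offset": [-4, 0, -3.6], "twist": [0, 0, 0], "claw": 0},
    {"offset": [-4, 0, -3.6], "twist": [0, 0, 0], "claw": 0},
    {"offset": [-4.2, 0, -3.4], "twist": [0, 0, 0], "claw": 0},
    {"offset": [-4.2, 0, -3.4], "twist": [0, 0, 0], "claw": 0},
    {"offset": [-4.3, 0, -3.2], "twist": [0, 0, 0], "claw": 0},
    {"offset": [-4.3, 0, -3.2], "twist": [0, 0, 0], "claw": 0},
    {"offset": [-4.5, 0, -2.9], "twist": [0, 0, 0], "claw": 0},
    {"offset": [-4.5, 0, -2.9], "twist": [0, 0, 0], "claw": 0},
  ],
)

```text
t: 9.4
eef_pos: [495.1, 227.0, 168.8]
ee_rot: [0.038, 0.965, -0.011, 0.258]
contact_force: [-1.2, -1.1, 0.9]
finger_gap: 0.4
```

```bash
python3 q.py 1.05 -192.4 5 184.3; python3 pic.py 5
```

```text
9.4 st [-202.1    6.   168.8] [ 0.283 -0.666 -0.802  0.942 -0.179  0.317] F [-1.2 -1.1  0.9]
off [-16.2  -1.1  -8.6] tw [-0.001  0.002  0.002]
```

View pics/scene5.png

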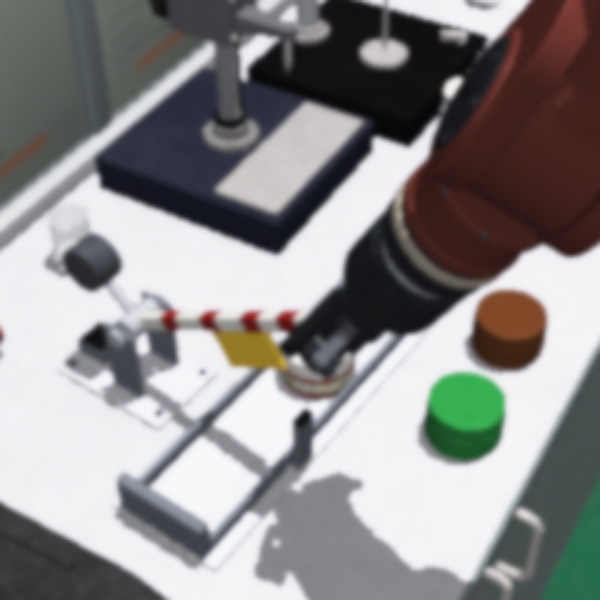

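Emit:
servo_tool(
  moves=[
    {"offset": [-4.6, 0, -2.7], "twist": [0, 0, 0], "claw": 0},
    {"offset": [-4.6, 0, -2.7], "twist": [0, 0, 0], "claw": 0},
    {"offset": [-4.8, 0, -2.5], "twist": [0, 0, 0], "claw": 0},
    {"offset": [-4.8, 0, -2.5], "twist": [0, 0, 0], "claw": 0},
    {"offset": [-4.9, 0, -2.2], "twist": [0, 0, 0], "claw": 0},
    {"offset": [-4.9, 0, -2.2], "twist": [0, 0, 0], "claw": 0},
    {"offset": [-5, 0, -2], "twist": [0, 0, 0], "claw": 0},
    {"offset": [-5, 0, -2], "twist": [0, 0, 0], "claw": 0},
  ],
)

```text
t: 10.12
eef_pos: [519.0, 225.1, 204.2]
ee_rot: [0.038, 0.965, -0.011, 0.258]
contact_force: [-1.4, -0.7, 0.0]
finger_gap: -0.3
```

```bash
python3 q.py 1.05 -164.8 5 217; python3 pic.py 6
```

```text
10.1167 st [-178.     6.1  204.2] [ 0.263 -0.596 -0.693  0.978 -0.17   0.299] F [-1.4 -0.7  0. ]
off [-17.9  -1.2  -4.5] tw [-0.001  0.002  0.002]
```

View pics/scene6.png

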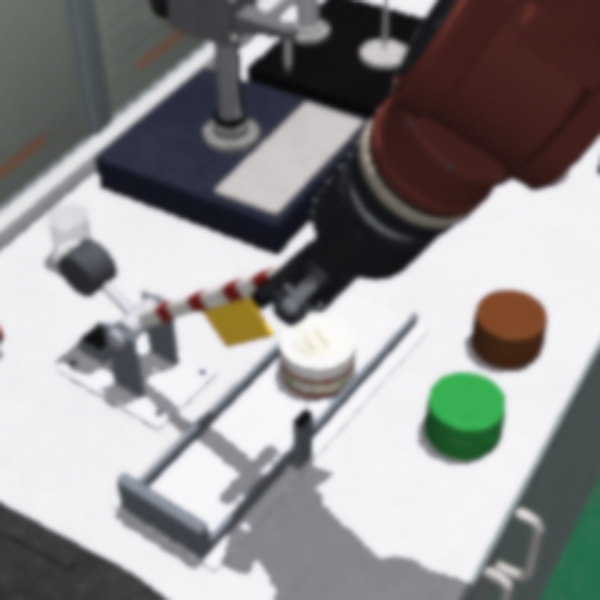

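Emit:
servo_tool(
  moves=[
    {"offset": [-5.1, 0, -1.7], "twist": [0, 0, 0], "claw": 0},
    {"offset": [-5.1, 0, -1.7], "twist": [0, 0, 0], "claw": 0},
    {"offset": [-5.2, 0, -1.5], "twist": [0, 0, 0], "claw": 0},
    {"offset": [-5.2, 0, -1.5], "twist": [0, 0, 0], "claw": 0},
    {"offset": [-5.3, 0, -1.2], "twist": [0, 0, 0], "claw": 0},
    {"offset": [-5.3, 0, -1.2], "twist": [0, 0, 0], "claw": 0},
    {"offset": [-5.3, 0, -1], "twist": [0, 0, 0], "claw": 0},
    {"offset": [0, 0, 0], "twist": [0, 0, 0], "claw": 0},
  ],
)

```text
t: 10.83
eef_pos: [546.3, 223.0, 231.5]
ee_rot: [0.039, 0.965, -0.011, 0.259]
contact_force: [0.8, -0.4, 0.9]
finger_gap: 0.0
```

```bash
python3 q.py 1.05 -164.8 5 217; python3 pic.py 7
```

```text
10.8333 st [-150.7    6.2  231.5] [ 0.243 -0.518 -0.591  0.997 -0.161  0.282] F [ 0.8 -0.4  0.9]
off [19.5 -1.2  5.5] tw [-0.001  0.003  0.002]
```

View pics/scene7.png

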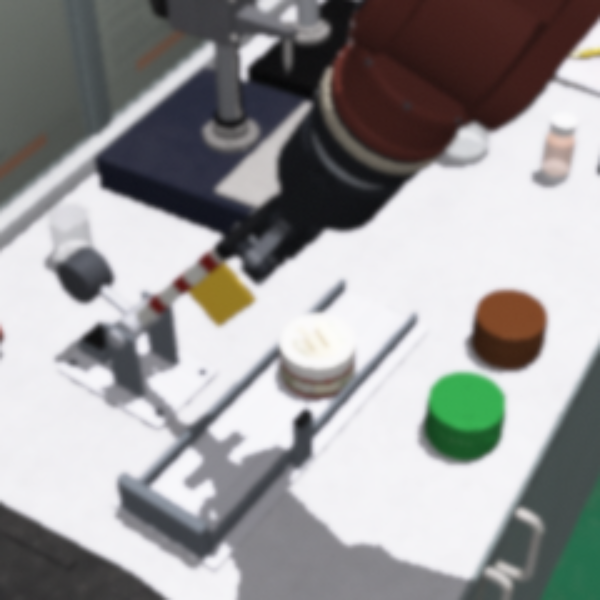

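Emit:
servo_tool(
  moves=[
    {"offset": [-5, 0, -1], "twist": [0, 0, 0], "claw": 0},
    {"offset": [0, 0, 0], "twist": [0, 0, 0], "claw": 0},
    {"offset": [0, 0, 0], "twist": [0, 0, 0], "claw": 0},
    {"offset": [0, 0, 0], "twist": [0, 0, 0], "claw": 0},
    {"offset": [0, 0, 0], "twist": [0, 0, 0], "claw": 0},
    {"offset": [0, 0, 0], "twist": [0, 0, 0], "claw": 0},
  ],
)

```text
t: 11.38
eef_pos: [549.0, 222.8, 233.6]
ee_rot: [0.038, 0.965, -0.011, 0.258]
contact_force: [0.0, -0.1, 0.1]
finger_gap: -0.0
```

```bash
python3 q.py 1.05 -210 5 240; python3 pic.py 8
```

```text
11.3833 st [-148.     6.3  233.6] [ 0.241 -0.508 -0.58   0.999 -0.159  0.279] F [ 0.  -0.1  0.1]
off [ 50.6  -1.2 -36.4] tw [-0.001  0.001  0.002]
```

View pics/scene8.png

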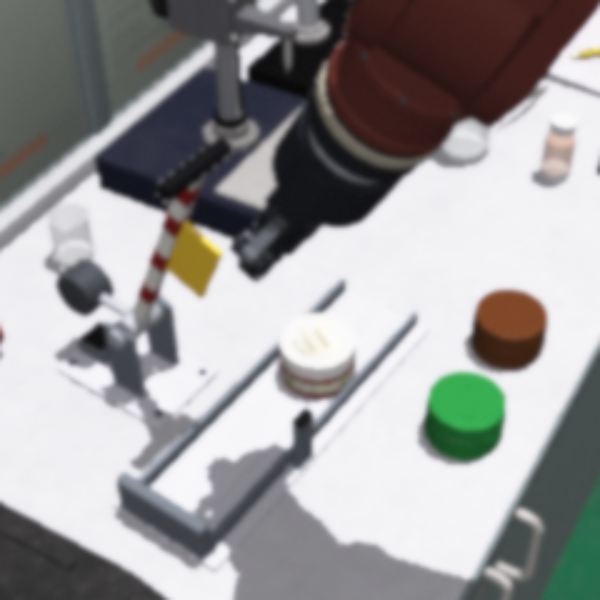

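Emit:
servo_tool(
  moves=[
    {"offset": [10, 0, -8], "twist": [0, 0, 0], "claw": 0},
    {"offset": [10, 0, -8], "twist": [0, 0, 0], "claw": 0},
    {"offset": [10, -10, -8], "twist": [0, 0, 0], "claw": 0},
    {"offset": [0, -20, 0], "twist": [0, 0.104, 0], "claw": 0},
    {"offset": [0, -20, 0], "twist": [0, 0.104, 0], "claw": 0},
    {"offset": [0, -20, 0], "twist": [0, 0.104, 0], "claw": 0},
    {"offset": [0, -20, 0], "twist": [0, 0.104, 0], "claw": 0},
    {"offset": [0, -20, 0], "twist": [0, 0.104, 0], "claw": 0},
    {"offset": [0, 0, 0], "twist": [0, 0, 0], "claw": 0},
  ],
)

```text
t: 12.18
eef_pos: [503.5, 112.6, 236.4]
ee_rot: [0.042, 0.999, -0.001, -0.005]
contact_force: [1.1, 0.1, -0.5]
finger_gap: -0.2
```

```bash
cat >> h.py <<'E'
# tool down, jaws along st x
def Rd(): return Ro.from_matrix(np.c_[YS,XS,[0,0,-1.]])
E
python3 q.py 1.5708 -125 -150 140; python3 - <<'E'
from h import *
from plant import grab_frame
import cv2
s,p,R=now()
print(plan(p,R,W(-125,-150,140),Rd()))
f=grab_frame("scene");cv2.imwrite("pics/s9.png",f["img"][:,:,::-1])
f=grab_frame("top");cv2.imwrite("pics/t9.png",cv2.resize(f["img"][150:320,200:370,::-1],None,fx=3.5,fy=3.5,interpolation=cv2.INTER_CUBIC))
E
```

```text
12.1833 st [-184.4 -107.2  236.4] [-0.033 -0.143 -0.184  1.541 -0.002  0.051] F [ 1.1  0.1 -0.5]
off [-60.4 -42.4  95.9] tw [-0.003 -0.01  -0.002]
(array([-60.38604142, -42.35687239,  95.88318797]), array([-0.00972902, -0.00553563,  1.5683529 ]))
```

View pics/s9.png

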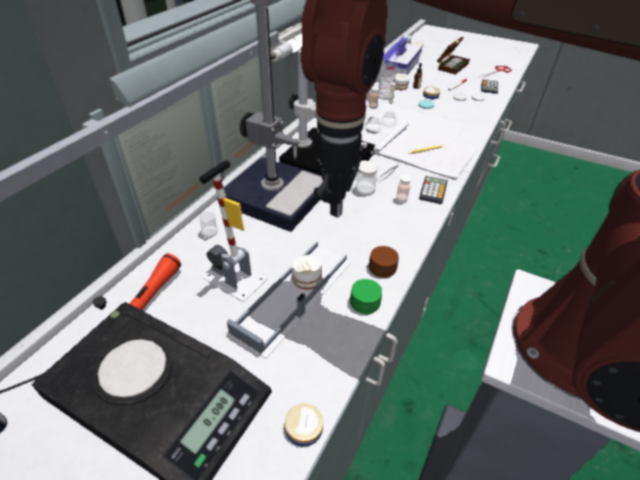

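View pics/t9.png

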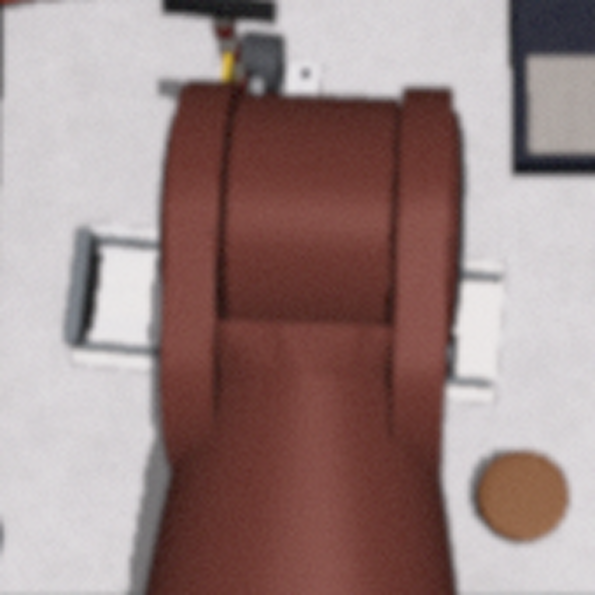

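```bash
python3 - <<'E'
from h import *
from plant import grab_frame
import cv2
s,p,R=now(); t0=st(p); print(t0)
def cloud(f):
    v,u=np.mgrid[0:480,0:640]; z=f["range_z"]; m=z>0
    P=np.linalg.inv(f["mtx"])@np.stack([u[m]*z[m],v[m]*z[m],z[m]]); X=(f["R"].T@(P-f["t"][:,None])).T
    return np.c_[(X-O)@XS,(X-O)@YS,X[:,2]]
f=grab_frame("scene");i=f["img"][:,:,::-1]
cv2.imwrite("pics/hand.png",cv2.resize(i[60:230,260:430],None,fx=3.5,fy=3.5,interpolation=cv2.INTER_CUBIC))
A=cloud(f);B=cloud(grab_frame("top"))
np.savez("clouds.npz",A=A,B=B,t0=t0)
C=np.r_[A,B]; D=C-t0
for z in range(-30,420,15):
    m=(abs(D[:,0])<110)&(abs(D[:,1])<110)&(D[:,2]>=z)&(D[:,2]<z+15)
    q=D[m]
    if len(q)>3: print(z,len(q),"x",q[:,0].min().round(),q[:,0].max().round(),"y",q[:,1].min().round(),q[:,1].max().round())
E
```

```text
[-185.01847987 -104.56119877  238.43278098]
-30 29 x -10.0 11.0 y -6.0 15.0
-15 82 x -10.0 10.0 y -5.0 17.0
0 62 x -11.0 8.0 y -12.0 16.0
15 129 x -13.0 11.0 y -35.0 37.0
30 163 x -16.0 12.0 y -48.0 50.0
45 208 x -16.0 11.0 y -56.0 62.0
60 350 x -19.0 14.0 y -59.0 64.0
75 233 x -19.0 10.0 y -16.0 52.0
90 123 x -35.0 14.0 y -2.0 41.0
105 323 x -36.0 27.0 y -13.0 41.0
120 348 x -37.0 28.0 y -12.0 41.0
135 494 x -37.0 37.0 y -24.0 40.0
150 215 x -37.0 32.0 y -13.0 41.0
165 385 x -38.0 33.0 y -10.0 42.0
180 423 x -40.0 39.0 y -16.0 44.0
195 510 x -40.0 39.0 y -24.0 44.0
210 443 x -38.0 29.0 y -15.0 42.0
225 630 x -47.0 42.0 y -26.0 46.0
240 455 x -50.0 44.0 y -32.0 46.0
255 721 x -51.0 43.0 y -37.0 51.0
270 877 x -51.0 44.0 y -40.0 53.0
285 1013 x -51.0 43.0 y -47.0 52.0
300 962 x -51.0 44.0 y -45.0 51.0
315 1078 x -48.0 44.0 y -44.0 49.0
330 1084 x -47.0 44.0 y -42.0 48.0
345 777 x -46.0 43.0 y -34.0 41.0
360 11 x -110.0 -53.0 y 20.0 49.0
405 9 x -104.0 47.0 y -55.0 36.0
```

View pics/hand.png

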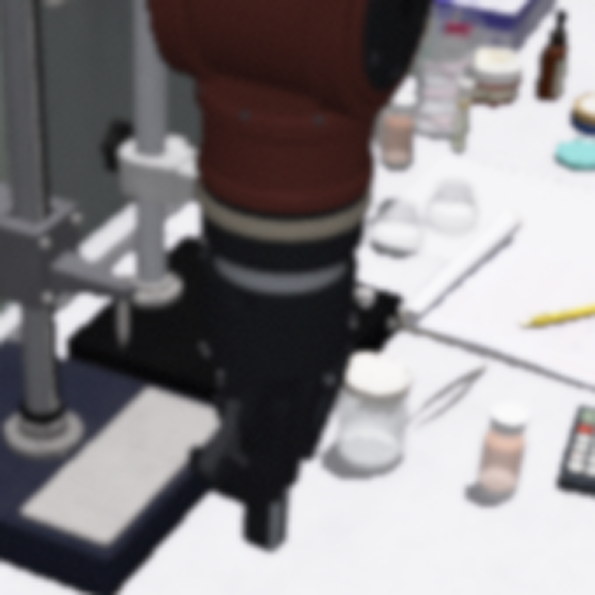

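```bash
python3 q.py 1.5708 -125 -163 45
```

```text
12.3833 st [-185.8 -103.3  240.1] [-0.025 -0.161 -0.192  1.535 -0.002  0.055] F [-0.2  0.3 -0. ]
off [-59.8 -59.5 195.4] tw [-0.002  0.004  0.002]
```

Emit:
servo_tool(
  moves=[
    {"offset": [-20, -20, 10], "twist": [0, 0, 0], "claw": 0},
    {"offset": [-20, -20, 10], "twist": [0, 0, 0], "claw": 0},
    {"offset": [-20, -20, 10], "twist": [0, 0, 0], "claw": 0},
    {"offset": [0, 0, 25], "twist": [0, 0, 0], "claw": 0},
    {"offset": [0, 0, 25], "twist": [0, 0, 0], "claw": 0},
    {"offset": [0, 0, 25], "twist": [0, 0, 0], "claw": 0},
    {"offset": [0, 0, 25], "twist": [0, 0, 0], "claw": 0},
    {"offset": [0, 0, 0], "twist": [0, 0, 0], "claw": 0},
  ],
)

```text
t: 13.05
eef_pos: [554.8, 52.9, 106.3]
ee_rot: [0.039, 0.999, -0.001, -0.001]
contact_force: [0.2, 0.7, -1.0]
finger_gap: -0.0
```

```bash
python3 q.py 1.5708 -125 -163 45; python3 - <<'E'
from h import *
from plant import grab_frame
import cv2
f=grab_frame("scene");i=f["img"][:,:,::-1]
cv2.imwrite("pics/s10.png",cv2.resize(i[130:370,180:420],None,fx=2.5,fy=2.5,interpolation=cv2.INTER_CUBIC))
E
```

```text
13.05 st [-128.3 -162.6  106.3] [-0.139  0.004 -0.279  1.289 -0.002 -0.061] F [ 0.2  0.7 -1. ]
off [-3.4 -0.3 61.3] tw [-0.001 -0.002  0.003]
```

View pics/s10.png

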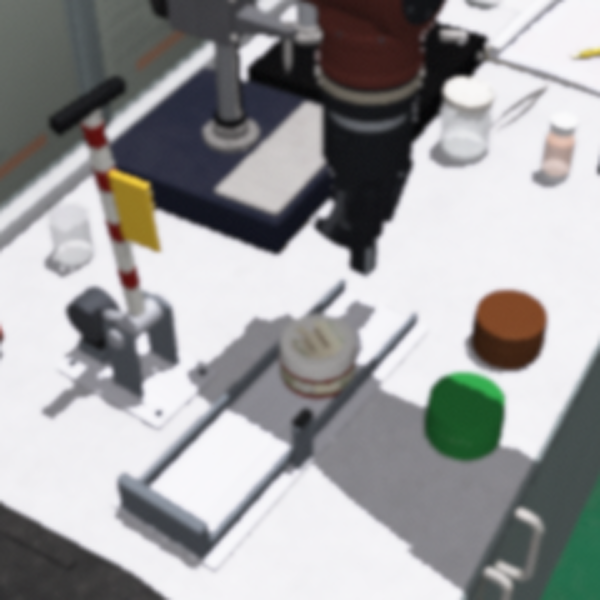

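The barrier is fully up, the fingers are over the lane behind the pot, and the pot hasn't moved. Next I descend.

Emit:
servo_tool(
  moves=[
    {"offset": [-1, 0, 15], "twist": [0, 0, 0], "claw": 0},
    {"offset": [-1, 0, 15], "twist": [0, 0, 0], "claw": 0},
    {"offset": [-1, 0, 15], "twist": [0, 0, 0], "claw": 0},
    {"offset": [0, 0, 15], "twist": [0, 0, 0], "claw": 0},
    {"offset": [0, 0, 0], "twist": [0, 0, 0], "claw": 0},
    {"offset": [0, 3, 0], "twist": [0, 0, 0], "claw": 0},
    {"offset": [0, 3, 0], "twist": [0, 0, 0], "claw": 0},
  ],
)

```text
t: 13.68
eef_pos: [562.6, 57.3, 52.6]
ee_rot: [0.04, 0.999, -0.001, 0.003]
contact_force: [-0.2, 0.1, 0.3]
finger_gap: 0.3
```

```bash
python3 q.py 1.5708 -125 25 44; python3 - <<'E'
from h import *
from plant import grab_frame
import cv2
f=grab_frame("scene");i=f["img"][:,:,::-1]
cv2.imwrite("pics/s11.png",cv2.resize(i[190:350,230:390],None,fx=3.7,fy=3.7,interpolation=cv2.INTER_CUBIC))
E
```

```text
13.6833 st [-121.  -157.6   52.6] [-1.290e-01  6.100e-02 -3.220e-01  1.183e+00 -1.000e-03 -4.900e-02] F [-0.2  0.1  0.3]
off [  3.7 182.6   8.2] tw [-0.002  0.006  0.002]
```

View pics/s11.png

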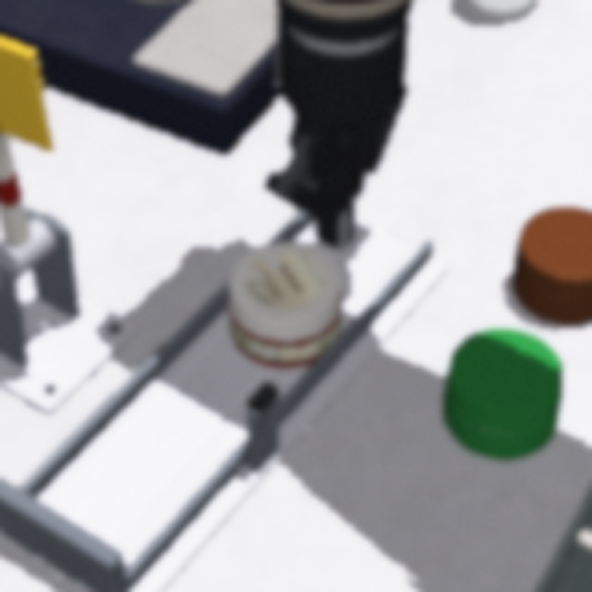

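Emit:
servo_tool(
  moves=[
    {"offset": [3, 0, 4], "twist": [0, 0, 0], "claw": 0},
    {"offset": [2, 3, 2], "twist": [0, 0.004, 0], "claw": 0},
    {"offset": [0, 4, 0], "twist": [0, 0, 0], "claw": 0},
    {"offset": [0, 4, 0], "twist": [0, 0, 0], "claw": 0},
    {"offset": [0, 4, 0], "twist": [0, 0, 0], "claw": 0},
    {"offset": [0, 5, 0], "twist": [0, 0, 0], "claw": 0},
    {"offset": [0, 5, 0], "twist": [0, 0, 0], "claw": 0},
    {"offset": [0, 5, 0], "twist": [0, 0, 0], "claw": 0},
  ],
)

```text
t: 14.4
eef_pos: [559.0, 87.7, 44.0]
ee_rot: [0.04, 0.999, -0.001, -0.001]
contact_force: [0.4, -1.8, 1.1]
finger_gap: -0.3
```

```bash
python3 q.py 1.5708 -125 25 46; python3 - <<'E'
from h import *
from plant import grab_frame
import cv2
f=grab_frame("scene");i=f["img"][:,:,::-1]
cv2.imwrite("pics/s12.png",cv2.resize(i[190:350,230:390],None,fx=3.7,fy=3.7,interpolation=cv2.INTER_CUBIC))
E
```

```text
14.4 st [-127.1 -127.6   44. ] [-0.075  0.078 -0.319  1.174 -0.002  0.005] F [ 0.4 -1.8  1.1]
off [ -2.3 152.6  -2.3] tw [-0.002 -0.001  0.002]
```

View pics/s12.png

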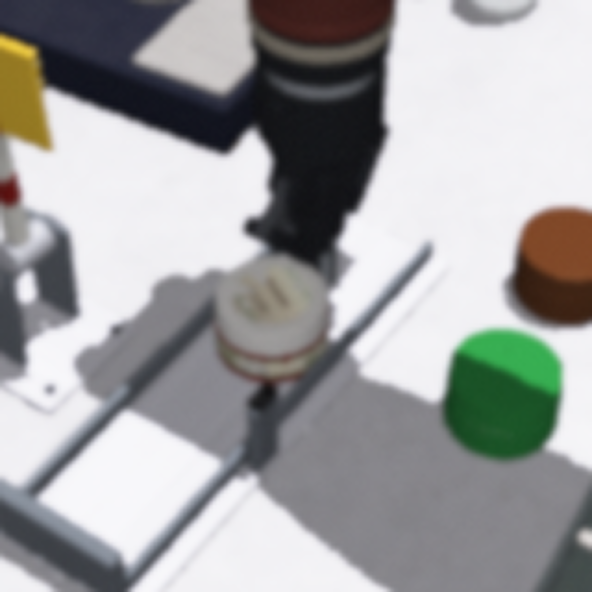

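Emit:
servo_tool(
  moves=[
    {"offset": [0, 7, 0], "twist": [0, 0, 0], "claw": 0},
    {"offset": [0, 7, 0], "twist": [0, 0, 0], "claw": 0},
    {"offset": [0, 7, 0], "twist": [0, 0, 0], "claw": 0},
    {"offset": [0, 7, 0], "twist": [0, 0, 0], "claw": 0},
    {"offset": [0, 7, 0], "twist": [0, 0, 0], "claw": 0},
    {"offset": [0, 7, 0], "twist": [0, 0, 0], "claw": 0},
    {"offset": [0, 7, 0], "twist": [0, 0, 0], "claw": 0},
    {"offset": [0, 7, 0], "twist": [0, 0, 0], "claw": 0},
    {"offset": [0, 7, 0], "twist": [0, 0, 0], "claw": 0},
    {"offset": [0, 7, 0], "twist": [0, 0, 0], "claw": 0},
  ],
)

```text
t: 15.28
eef_pos: [564.6, 157.7, 44.0]
ee_rot: [0.04, 0.999, -0.001, -0.001]
contact_force: [-0.6, -3.3, 3.6]
finger_gap: -0.0
```

```bash
python3 q.py 1.5708 -125 25 46; python3 - <<'E'
from h import *
from plant import grab_frame
import cv2
f=grab_frame("scene");i=f["img"][:,:,::-1]
cv2.imwrite("pics/s13.png",cv2.resize(i[150:350,200:400],None,fx=3,fy=3,interpolation=cv2.INTER_CUBIC))
E
```

```text
15.2833 st [-127.2  -57.4   44. ] [ 0.05   0.139 -0.255  1.179 -0.002  0.13 ] F [-0.6 -3.3  3.6]
off [-2.3 82.4 -2.2] tw [-0.002 -0.001  0.002]
```

View pics/s13.png

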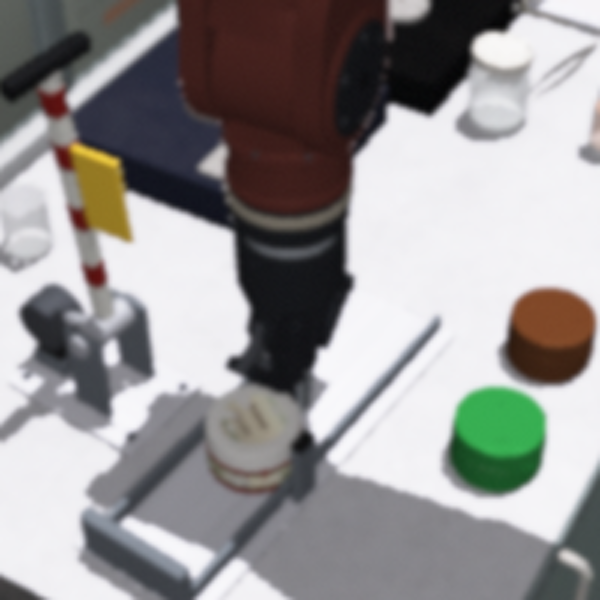

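Emit:
servo_tool(
  moves=[
    {"offset": [0, 6, -1], "twist": [0, 0, 0], "claw": 0},
    {"offset": [0, 6, -1], "twist": [0, 0, 0], "claw": 0},
    {"offset": [0, 6, -1], "twist": [0, 0, 0], "claw": 0},
    {"offset": [0, 6, -1], "twist": [0, 0, 0], "claw": 0},
    {"offset": [0, 6, 0], "twist": [0, 0, 0], "claw": 0},
    {"offset": [0, 6, 0], "twist": [0, 0, 0], "claw": 0},
    {"offset": [0, 6, 0], "twist": [0, 0, 0], "claw": 0},
    {"offset": [0, 6, 0], "twist": [0, 0, 0], "claw": 0},
    {"offset": [0, 6, 0], "twist": [0, 0, 0], "claw": 0},
  ],
)

```text
t: 16.08
eef_pos: [568.7, 211.5, 47.7]
ee_rot: [0.04, 0.999, -0.001, -0.001]
contact_force: [-0.2, -1.1, -0.8]
finger_gap: -0.1
```

```bash
python3 q.py 1.5708 -125 25 46; python3 - <<'E'
from h import *
from plant import grab_frame
import cv2
f=grab_frame("scene");i=f["img"][:,:,::-1]
cv2.imwrite("pics/s14.png",cv2.resize(i[190:350,200:360],None,fx=3.7,fy=3.7,interpolation=cv2.INTER_CUBIC))
E
```

```text
16.0833 st [-127.5   -3.4   47.7] [ 1.410e-01  1.960e-01 -1.840e-01  1.192e+00 -1.000e-03  2.210e-01] F [-0.2 -1.1 -0.8]
off [-2.5 28.4  1.6] tw [-0.002 -0.002  0.002]
```

View pics/s14.png

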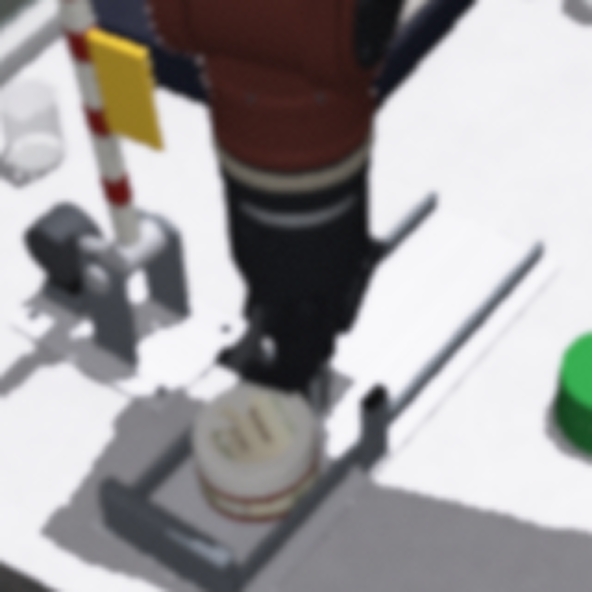

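Emit:
servo_tool(
  moves=[
    {"offset": [0, 4, 0], "twist": [0, 0, 0], "claw": 0},
    {"offset": [0, 4, 0], "twist": [0, 0, 0], "claw": 0},
    {"offset": [0, 4, 0], "twist": [0, 0, 0], "claw": 0},
    {"offset": [0, 4, 0], "twist": [0, 0, 0], "claw": 0},
    {"offset": [0, 2, 0], "twist": [0, 0, 0], "claw": 0},
    {"offset": [0, 2, 0], "twist": [0, 0, 0], "claw": 0},
    {"offset": [0, 2, 0], "twist": [0, 0, 0], "claw": 0},
    {"offset": [0, 2, 0], "twist": [0, 0, 0], "claw": 0},
  ],
)

```text
t: 16.8
eef_pos: [570.7, 234.9, 47.7]
ee_rot: [0.04, 0.999, -0.001, -0.001]
contact_force: [-0.3, -1.4, 0.4]
finger_gap: -0.1
```

Emit:
servo_tool(
  moves=[
    {"offset": [0, 1.5, 0], "twist": [0, 0, 0], "claw": 0},
    {"offset": [0, 1.5, 0], "twist": [0, 0, 0], "claw": 0},
  ],
)

```text
t: 16.97
eef_pos: [570.9, 237.8, 47.8]
ee_rot: [0.04, 0.999, -0.001, -0.001]
contact_force: [-0.0, -1.7, 1.0]
finger_gap: 0.1
```

```bash
python3 q.py 1.5708 -125 25 46; python3 - <<'E'
from h import *
from plant import grab_frame
import cv2
f=grab_frame("scene");i=f["img"][:,:,::-1]
cv2.imwrite("pics/s15.png",cv2.resize(i[190:350,200:360],None,fx=3.7,fy=3.7,interpolation=cv2.INTER_CUBIC))
E
```

```text
16.9667 st [-127.4   23.    47.8] [ 1.840e-01  2.300e-01 -1.460e-01  1.197e+00 -1.000e-03  2.640e-01] F [-0.  -1.7  1. ]
off [-2.4  2.   1.7] tw [-0.002 -0.002  0.001]
```

View pics/s15.png

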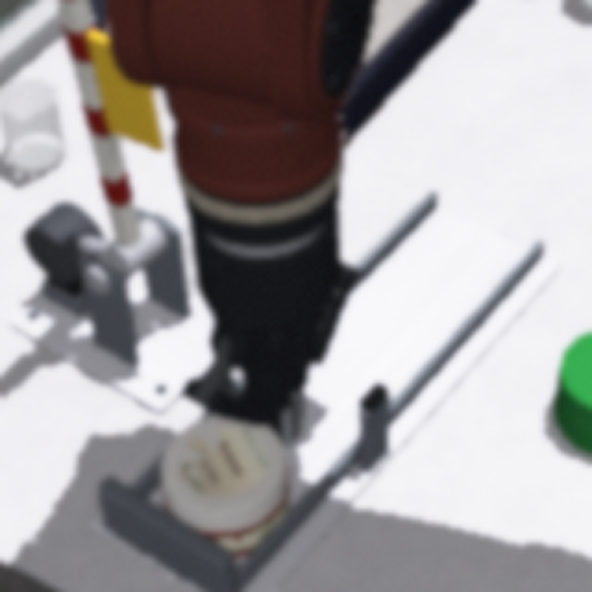

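Not yet against the stop (force still about 1.7 N). I advance in 1 mm rows and watch for the force to rise.

Emit:
servo_tool(
  moves=[
    {"offset": [0, 1, 0], "twist": [0, 0, 0], "claw": 0},
    {"offset": [0, 1, 0], "twist": [0, 0, 0], "claw": 0},
    {"offset": [0, 1, 0], "twist": [0, 0, 0], "claw": 0},
  ],
)

```text
t: 17.27
eef_pos: [571.1, 239.3, 47.7]
ee_rot: [0.04, 0.999, -0.003, -0.001]
contact_force: [-1.7, -14.6, 4.5]
finger_gap: 0.2
```

Emit:
servo_tool(
  moves=[
    {"offset": [0, 1, 0], "twist": [0, 0, 0], "claw": 0},
    {"offset": [0, 1, 0], "twist": [0, 0, 0], "claw": 0},
  ],
)

```text
t: 17.43
eef_pos: [571.3, 239.5, 47.8]
ee_rot: [0.041, 0.999, -0.004, -0.001]
contact_force: [-3.6, -23.4, 6.6]
finger_gap: -0.3
```

Firm contact with the stop: the force rose to 23 N and motion stopped. I back off before raising the hand.

Emit:
servo_tool(
  moves=[
    {"offset": [0, -5, 0], "twist": [0, 0, 0], "claw": 0},
    {"offset": [0, -8, 0], "twist": [0, 0, 0], "claw": 0},
    {"offset": [0, -12, 0], "twist": [0, 0, 0], "claw": 0},
    {"offset": [0, -15, 0], "twist": [0, 0, 0], "claw": 0},
    {"offset": [0, -15, 0], "twist": [0, 0, 0], "claw": 0},
    {"offset": [0, -15, -10], "twist": [0, 0, 0], "claw": 0},
    {"offset": [0, -15, -25], "twist": [0, 0, 0], "claw": 0},
    {"offset": [0, -15, -30], "twist": [0, 0, 0], "claw": 0},
    {"offset": [0, -20, -30], "twist": [0, 0, 0], "claw": 0},
    {"offset": [0, -30, -30], "twist": [0, 0, 0], "claw": 0},
  ],
)

```text
t: 18.27
eef_pos: [558.9, 93.3, 173.7]
ee_rot: [0.039, 0.999, -0.0, -0.001]
contact_force: [1.2, -1.0, 0.3]
finger_gap: 0.6
```

Emit:
servo_tool(
  moves=[
    {"offset": [10, -35, -15], "twist": [0, 0, 0], "claw": 0},
    {"offset": [10, -35, -15], "twist": [0, 0, 0], "claw": 0},
    {"offset": [10, -35, 0], "twist": [0, 0, 0], "claw": 0},
    {"offset": [10, -35, 0], "twist": [0, 0, 0], "claw": 0},
    {"offset": [0, -35, 0], "twist": [0, 0, 0], "claw": 0},
    {"offset": [0, -35, 0], "twist": [0, 0, 0], "claw": 0},
    {"offset": [0, -35, 0], "twist": [0, 0, 0], "claw": 0},
    {"offset": [0, 0, 0], "twist": [0, 0, 0], "claw": 0},
    {"offset": [0, 0, 0], "twist": [0, 0, 0], "claw": 0},
  ],
)

```text
t: 19.02
eef_pos: [499.3, -149.2, 202.7]
ee_rot: [0.042, 0.999, -0.001, -0.001]
contact_force: [-0.3, 0.6, -0.0]
finger_gap: -0.1
```

```bash
python3 q.py 1.5708 -125 25 46; python3 - <<'E'
from h import *
from plant import grab_frame
import cv2
f=grab_frame("scene");np.savez("sE.npz",**f);i=f["img"][:,:,::-1]
cv2.imwrite("pics/s16.png",cv2.resize(i[150:350,190:390],None,fx=3,fy=3,interpolation=cv2.INTER_CUBIC))
f=grab_frame("top");np.savez("tE.npz",**f)
cv2.imwrite("pics/t16.png",cv2.resize(f["img"][150:320,200:370,::-1],None,fx=3.5,fy=3.5,interpolation=cv2.INTER_CUBIC))
E
```

```text
19.0167 st [-167.3 -368.5  202.7] [-0.541 -0.14  -0.241  1.47  -0.002 -0.457] F [-0.3  0.6 -0. ]
off [-41.7 393.8 156.1] tw [-0.001 -0.002 -0.002]
```

View pics/s16.png

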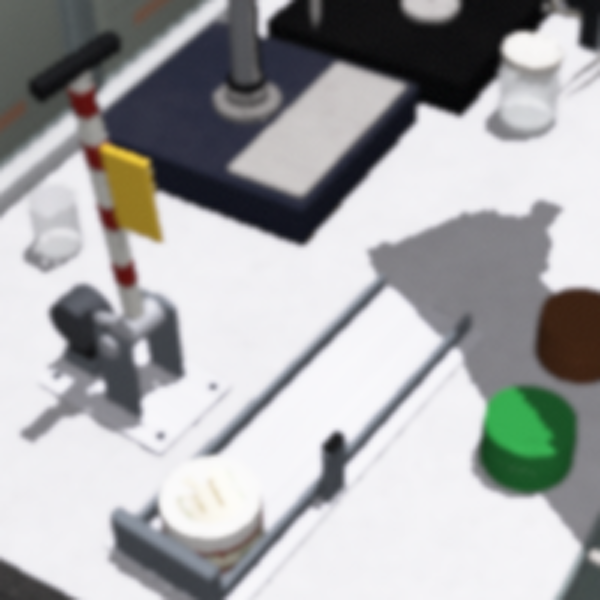

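View pics/t16.png

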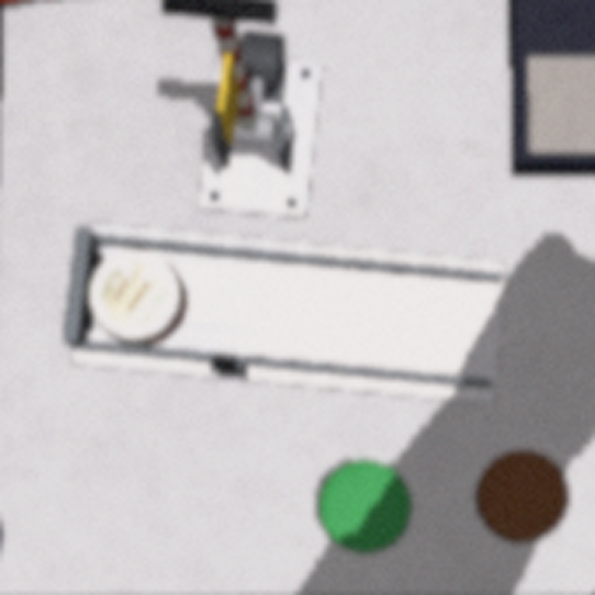

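```bash
python3 - <<'E'
from h import *
T=np.load("tE.npz")
U,V=200+(136.5)/3.5-.5,150+(297.5)/3.5-.5
print(st(ray(T,U,V,49)))
a=np.load("top0.npz")["img"].astype(int);b=T["img"].astype(int)
for n,(u,v) in dict(low=(186,303),jar=(451,228),orange=(455,269)).items(): print(n,abs(a-b)[v-18:v+18,u-18:u+18].mean())
from plant import manip; manip.finish_job()
E
```

```text
[-128.98395772   71.99418821   49.        ]
low 18.242283950617285
jar 101.0
orange 112.27211934156378
the job is handed in; nothing more can be done
```

The job is handed in: the barrier stands raised on its own and the cream pot rests by the end stop. No verdict was reported.

**What I did**
- I raised the barrier by its push bar with the closed, tilted fingers. The wrist force reached about 7 N at most in the readings between moves. Past its balance point it swung up by itself.
- I then pushed the pot along the lane, mostly at 1–4 N, until it met the end stop. The force rose to about 23 N there, and I backed off at once and moved the hand away.

**Last checks**
- **Barrier and hand:** both camera views show the barrier upright, the pot upright between the rails, and the hand clear. The wrist force is within sensor noise.
- **Pot position:** it measures at station x ≈ -129 mm, y ≈ +72 mm. The touching position is -125, +75, so this agrees within the calibration error of a few millimetres.
- **Bystanders:** my automatic before/after image comparison did not settle this. The jar and bottle patches in the top view differ strongly, probably because the parked arm covers them there. The low pot patch also differs slightly (mean 18 grey levels), which I did not follow up. In the last scene picture the jar looks unmoved. No low hand move came near any of the three, and passes near the jar kept the fingertips well above its 80 mm top.

**What did not go as planned**
- At a tool tilt of 0.77 rad, shoulder joint 2 read -0.841 against its -0.84 limit. I pushed the bar with a steeper tool instead.
- While pushing the pot I saw a brief upward force of 3.6 N. It went away after I raised the fingers 4 mm.

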